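# Log a small seed on the tally counter

### The arm

A 6-joint arm with a two-finger parallel gripper is mounted at the origin on the work surface. World frame = base frame: x ahead of the robot, y to its left, z up, the work surface at z = 0. Lengths are in m, angles in rad, forces in N, time in s.
With the tool pointing down it reaches from about 0.2 to 0.875 m from the base axis. Payload 3.4 kg.
Tool frame: the origin (TCP) lies midway between the tips of the shut fingers; the grasp point (between the pads) lies 19 mm behind it; x points along the fingers, z is the direction in which the jaws open and shut, and the axes are right-handed (so a half turn about x gives the same grasp; the last joint's range is limited). The gripper opens to 94 mm and grips with 3 to 60 N. Pads are 16 mm wide; open, the fingers measure 119 mm over their backs; the gripper's body (75 mm by 177 mm) begins 78 mm behind the grasp point.
Start: joints at [0.987, 0.276, 1.505, -0, 1.361, -0.121], TCP at [0.257, 0.515, 0.168] pointing down, gripper open.
Joint ranges: [-2.89, 2.89], [-0.75, 2.08], [0.22, 2.7], [-1.18, 4.32], [0.11, 2.71], [-2.7, 2.7]. Speed limits (rad/s): [2.57, 2.57, 3.14, 3.14, 3.14, 3.14].

### API

Orientations are given as a unit quaternion [x, y, z, w].
In Python, from station import sensors, capture, job_done, regions_of, mark_of gives the robot as it stands.
- The arm moves only by the tool step_arm, never from a script. Its argument "increments" is a list of rows, each an object with "jaw": the closure, from 0 (fully open) to 1 (shut); "translation": the shift along the tool's x, y, z in mm, a list of three; "spin": the turn about the tool's x in rad. A call has exactly 5 rows; each row is the pose to reach, as a shift and turn from the pose commanded when the call began, along the tool's axes at that moment; what a row does not reach only later rows make up. A row lasts 1/8 s, in which the tool goes at most 62.5 mm and 10.7 degrees, less where a joint would pass 70% of its speed; a pose out of reach is approached as far as the arm can. A call with a gripper value outside its range is refused whole. The fingers move at their own pace and stop on an object; the grip force is fixed at half the most. Time passes only in rows, so rows that repeat a pose let the fingers close, or fill a call up. It gives the time, the measured TCP pose, the force and the opening at its end, in the units of the state.
- sensors.sense(): the state, without advancing time (a new reading comes with each control period).
- capture(name): name is "side" or "top" or "wrist"; returns a dict with "color" (480x640x3 uint8, red, green, blue), "range_z" (480x640 float32, m along the optical axis (not along the pixel's ray), 0 where there is no reading), "intrinsics" (3x3 intrinsics, pixels), "D" ([k1, k2, p1, p2, k3] as OpenCV has them; the pictures are not rectified), "extrinsics" (4x4, takes a point from camera to world coordinates); the wrist camera has in their place "tool_from_camera" (4x4, takes a point from camera to tool coordinates, whose origin is the TCP and whose axes are the tool frame's). Camera axes: x right, y down, z forward; pixel columns grow to the right and rows downward; lengths in m; the calibration is good to about 2 mm. A picture is of the moment at which its call begins: read the wrist's pose just before it.
- job_done(): hands the job in, once; it reports no verdict.
Trained networks look in a picture, given as the dict that the camera call returned (one of the last four; its "shot" number tells which), for a name from the list of things; names that differ only in an ending like _2 or _b are one class to them, and where a whole thing is asked for, a point or a joint stands for the part that bears it (a point fixed in the world has none). Each returns a list of dicts, best first, with "conf" (0 to 1); they miss things now and then, are a little off and sometimes report something else, mostly with a low value. They report only what shows in the picture. A call takes as long as a camera call.
- regions_of(picture, thing): "pixels" (480x640 bool, what is visible of it) and "box" ([left, top, right, bottom] in pixels, round what is visible of it).
- mark_of(picture, thing): "point" ([column, row] in pixels: a listed point, or the origin of a listed thing).
The state is a dict: "time": time; "joint_positions": joint angles; "joint_vel": joint speeds; "joint_efforts": joint torques, N m; "position": TCP position; "tool_rot": TCP orientation; "contact_force": force on the tool from outside, world axes, zero at the start; "torque": the same for the moment, N m; "width": finger opening in m.
Only numpy, scipy, OpenCV 4.12 (cv2) and the standard library are available. Lean on these libraries where they do the work, as an engineer would, in place of code of your own. Each camera call takes 0.05 s, during which the arm holds its last target.

### The job

Log one small seed on the microscope bench's tally counter: with the fingertips press the small round key well down and let it come back up, then push the long lock bar all the way down so that it stays down and keeps the count. Press gently, do not press the other three keys, leave the vials, dishes, forceps, jar and weight where they are, and finish with the hand drawn back a hand's breadth clear of the keys.

Things in the scene. Friction and masses are not known exactly. Their poses are not given: they have to be found in the camera images.
- console: the tally counter, fixed: a white console 190 (x) by 290 (y) by 45 mm high, origin at the centre of its underside, x pointing from the lock bar towards the display. A row of four white keys 58 mm apart along y, in mixed order, crosses it at x = -5 mm (44 mm black bezels, 2 mm thick); the lock bar lies at x = -66 mm, a display hump 22 mm high at x = +70 mm, a loose vial at each side of it
- small_round_top (a point): centre of the top of the small round key, a white cylinder 18 mm across; up, its top is 14 mm above the deck (59 mm above the bench); which of the four places in the row it takes varies
- small_round (a joint): travel of the small round key: 0 = up, 0.010 m = fully down; a spring returns it; about 1 N starts it, 4 N takes it to 0.005 m, where it registers, and 7 N to the bottom
- large_round_top (a point): centre of the top of the large round key, 34 mm across, same height and colour; which of the four places in the row it takes varies
- large_round (a joint): travel of the large round key, same spring
- square_top (a point): centre of the top of the square key, 28 mm across, same height and colour; which of the four places in the row it takes varies
- square (a joint): travel of the square key, same spring
- plus_top (a point): centre of the top of the plus-shaped key, 34 mm across, same height and colour; which of the four places in the row it takes varies
- plus (a joint): travel of the plus key, same spring
- lock_bar_top (a point): centre of the top of the lock bar, a white bar 18 mm (console x) by 120 mm (console y); up, its top is 14 mm above the deck like the keys' and it sinks straight down by 8 mm to a firm stop
- lock_bar (a joint): travel of the lock bar: 0 = up, 0.008 m = fully down; no spring, it moves against about 4 N of friction and stays where it is left
- vial_a_mid (a point): centre (half-way up) of a closed glass vial 22 mm across, 45 mm high, standing on the console deck beside the display; to be left alone
- vial_b_mid (a point): centre (half-way up) of a closed glass vial 22 mm across, 45 mm high, standing on the console deck beside the display; to be left alone
- dish_a_mid (a point): centre of a closed flat glass Petri dish of seeds, 90 mm across, 14 mm high, on the bench beside the console; to be left alone
- dish_b_mid (a point): centre of a closed flat glass Petri dish of seeds, 90 mm across, 14 mm high, on the bench beside the console; to be left alone
- forceps_mid (a point): middle of the steel forceps, about 130 mm long and 12 mm high, lying on the bench behind the console; to be left alone
- jar_mid (a point): centre (half-way up) of an amber glass jar 56 mm across, 75 mm high, on the bench behind the console; to be left alone
- weight_mid (a point): centre (half-way up) of a brass weight 26 mm across, 36 mm high, on the bench behind the console; to be left alone

How it is judged:
On the way, in this order (a step that is already met when the one before it is completed fails the run):
1. the small round key is pressed at least 5 mm down while the lock bar is still up (value of joint small_round above 0.005 m and value of joint lock_bar below 0.002 m), for 0.02 s.
2. the small round key has come back up, with the lock bar still up (value of joint small_round below 0.0015 m and value of joint lock_bar below 0.002 m), for 0.05 s.
3. the lock bar is pushed at least 6.5 mm down with the small round key up (value of joint lock_bar above 0.0065 m and value of joint small_round below 0.0015 m), for 0.1 s.
At the end, for the whole second after the job is handed in: the lock bar stays at least 6.5 mm down, all four keys are up (within 1.5 mm), the grasp point is more than 90 mm from every key and the bar, and every loose thing is within 15 mm of where it stood (all of step 3 and value of joint each of large_round, square, plus below 0.0015 m and distance between the grasp point and small_round_top above 0.09 m and distance between the grasp point and large_round_top above 0.09 m and distance between the grasp point and square_top above 0.09 m and distance between the grasp point and plus_top above 0.09 m and distance between the grasp point and lock_bar_top above 0.09 m and distance of each of vial_a_mid, vial_b_mid, dish_a_mid, dish_b_mid, forceps_mid, jar_mid, weight_mid from where it was at the start of the episode below 0.015 m); the robot touches nothing.
It fails at once if one of the other three keys was pressed (more than 2.5 mm) (value of joint any of large_round, square, plus above 0.0025 m).
It fails at once if a bystander (vial, dish, forceps, jar or weight) was lifted, carried or moved more than 15 mm (distance of any of vial_a_mid, vial_b_mid, dish_a_mid, dish_b_mid, forceps_mid, jar_mid, weight_mid from where it was at the start of the episode above 0.015 m).
It fails at once if pressed roughly: more than 60 N on a key, the bar or the console (contact force between any of the fingers, the arm and small_round above 60 N or contact force between any of the fingers, the arm and large_round above 60 N or contact force between any of the fingers, the arm and square above 60 N or contact force between any of the fingers, the arm and plus above 60 N or contact force between any of the fingers, the arm and lock_bar above 60 N or contact force between any of the fingers, the arm and console above 60 N).
It also fails if it takes over 40 s, if anything falls off the work surface, if the arm or the gripper's body presses on something with over 40 N, if the wrist force passes 120 N, or if a joint passes its speed limit or range.

## Working session

There is one attempt and no reset: what is moved stays moved. The work goes in short steps, Python scripts to look and compute and a tool call to move; the robot and the scene stay as the last step left them, time stands still between calls to the robot, and variables do not carry over. Pictures are saved under pics/ and viewed, and the job is handed in when it is done.

Besides the shell and the picture viewer there is one more tool, called after "Call:" as name([rows], argument=value, ...), one row to a line, values as JSON. step_arm: Moves the arm, as the interface text tells. Its arguments: {"type":"object","properties":{"increments":{"type":"array","items":{"type":"object","properties":{"jaw":{"type":"number"},"translation":{"type":"array","items":{"type":"number"}},"spin":{"type":"number"}}}}},"required":["increments"]}

```bash
mkdir -p pics; ls
cat > h.py <<'E'
import numpy as np, cv2
from station import sensors, capture, job_done, regions_of, mark_of
from scipy.spatial.transform import Rotation as R
def save(p,n): cv2.imwrite('pics/'+n+'.png',p['color'][:,:,::-1])
def ext(p,st=None):
    if 'extrinsics' in p: return np.array(p['extrinsics'])
    T=np.eye(4);T[:3,:3]=R.from_quat(st['tool_rot']).as_matrix();T[:3,3]=st['position']
    return T@np.array(p['tool_from_camera'])
def ray(p,uv,E):
    q=cv2.undistortPoints(np.array([[uv]],float),np.array(p['intrinsics']),np.array(p['D']))[0,0]
    return E[:3,:3]@np.array([q[0],q[1],1]),E[:3,3]
def atz(p,uv,z,E):
    d,o=ray(p,uv,E);return o+d*(z-o[2])/d[2]
def atdepth(p,uv,E):
    d,o=ray(p,uv,E);u,v=int(round(uv[0])),int(round(uv[1]))
    w=p['range_z'][max(0,v-2):v+3,max(0,u-2):u+3];w=w[w>0]
    return o+d*np.median(w) if len(w) else None
E
python3 - <<'E'
from h import *
st=sensors.sense();print(st)
for c in ('top','side'):
    p=capture(c);save(p,c+'0');E=ext(p)
    print(c,E[:3,3])
    for t in ['console','small_round_top','large_round_top','square_top','plus_top','lock_bar_top','vial_a_mid','dish_a_mid','forceps_mid','jar_mid','weight_mid']:
        for m in mark_of(p,t)[:3]:
            z=.059
            print(t,round(m['conf'],2),np.round(m['point'],1),np.round(atz(p,m['point'],z,E),4),atdepth(p,m['point'],E))
E
```

```text
pics
{'time': 0.0, 'joint_positions': array([ 9.87009495e-01,  2.76599642e-01,  1.50613341e+00,  4.92474875e-06,
        1.36070112e+00, -1.20969121e-01]), 'joint_vel': array([ 0.00188355,  0.0012045 ,  0.00010603,  0.00129038,  0.00015365,
       -0.00047214]), 'joint_efforts': array([-8.22719594e-04, -4.04587877e+01, -2.37221807e+01,  6.99643395e-02,
        3.47818877e-02, -1.40968796e-04]), 'position': array([0.25635062, 0.51397433, 0.16750206]), 'tool_rot': array([-0.37226878,  0.60193828,  0.37172547,  0.60075489]), 'contact_force': array([ 0.44143024, -0.61308985, -0.97383845]), 'torque': array([-0.02007371, -0.06161288,  0.0100482 ]), 'width': 0.09392196493670812}
top [0.49880307 0.05745905 1.04288318]
console 0.97 [361.6 277.2] [ 0.5466 -0.0277  0.059 ] [ 0.5472458  -0.02885657  0.04559488]
small_round_top 0.43 [379.2 283.6] [ 0.5345 -0.0636  0.059 ] [ 0.53484868 -0.06480051  0.04957307]
large_round_top 0.74 [317.5 273.4] [0.552 0.062 0.059] [0.55195331 0.06195522 0.0598823 ]
large_round_top 0.37 [362.7 276. ] [ 0.5491 -0.0299  0.059 ] [ 0.54978035 -0.03110048  0.04537164]
s
[... 1718 characters left out ...]
44. ] [0.6196 0.0611 0.059 ] [0.61304753 0.04435765 0.07163907]
vial_a_mid 0.6 [250.1 287.6] [ 0.4829 -0.0238  0.059 ] [ 0.48279553 -0.02420335  0.0593219 ]
dish_a_mid 0.82 [253.7 240.1] [0.5278 0.1096 0.059 ] [0.54386884 0.17401874 0.01345365]
dish_a_mid 0.45 [309.  243.8] [0.6222 0.0609 0.059 ] [0.61545668 0.04390782 0.07179141]
forceps_mid 0.95 [386.8 314.9] [ 0.6664 -0.1657  0.059 ] [ 0.69891866 -0.11650092  0.00523754]
forceps_mid 0.64 [286.8 312.2] [ 0.5205 -0.1031  0.059 ] [ 0.52550973 -0.08803698  0.04438463]
jar_mid 0.64 [359.9 263.5] [ 0.6856 -0.0292  0.059 ] [ 0.69025018 -0.02076326  0.05176926]
weight_mid 0.5 [342.6 253.9] [0.6685 0.0086 0.059 ] [0.69221092 0.05662012 0.02004143]
```

Run:
```python
import cv2
a=cv2.imread('pics/top0.png');cv2.imwrite('pics/top0z.png',cv2.resize(a[180:330,240:440],None,fx=4,fy=4,interpolation=cv2.INTER_CUBIC))
a=cv2.imread('pics/side0.png');cv2.imwrite('pics/side0z.png',cv2.resize(a[210:360,210:410],None,fx=4,fy=4,interpolation=cv2.INTER_CUBIC))
```

```text
(no output)
```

View pics/top0z.png

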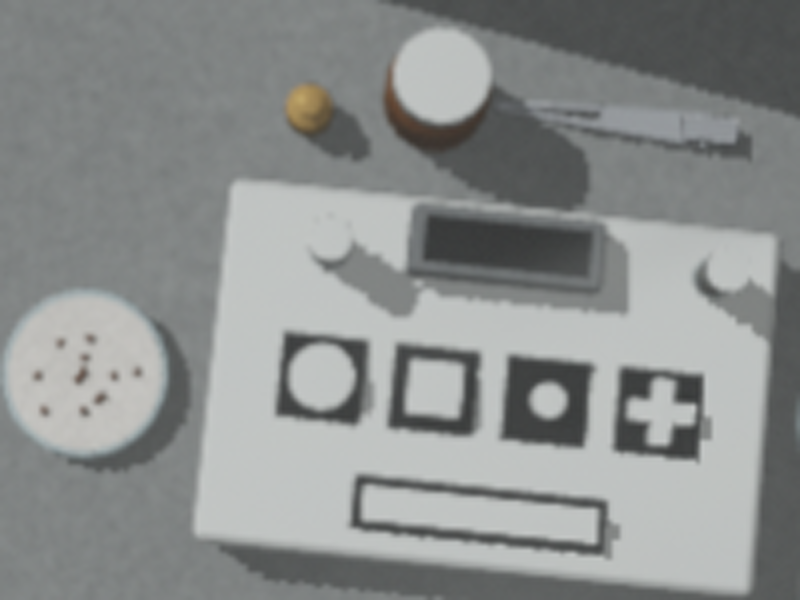

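View pics/side0z.png

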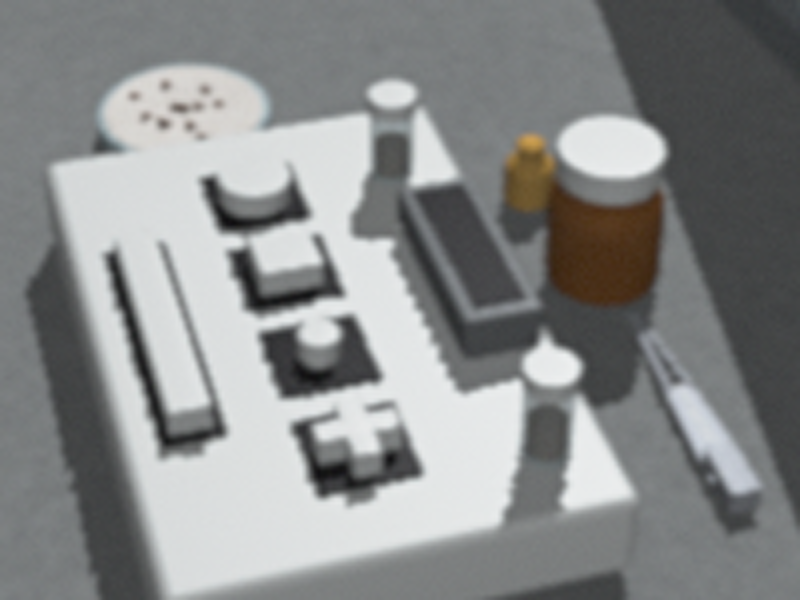

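View pics/top0.png

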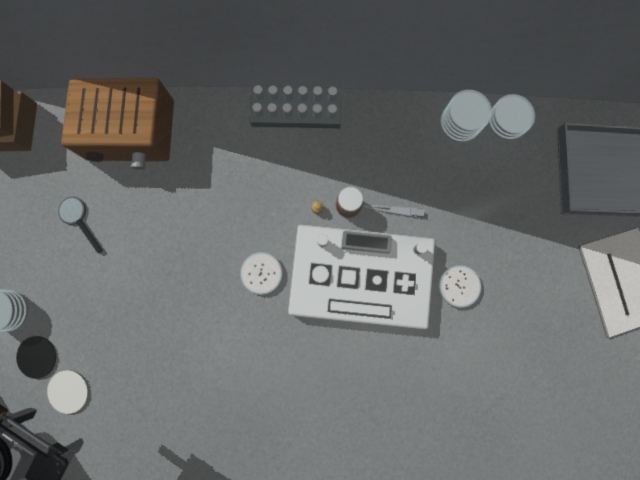

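The zoomed top view shows, from left to right: large round (320, 274), square (348, 277), small round (377, 280) and plus (405, 283). The bar is at (360, 308). The side view gives the same order. Next I'll fit the console geometry and work out the move.

```bash
cat > goal.py <<'E'
from h import *
def tool(st,target):
    return R.from_quat(st['tool_rot']).as_matrix().T@(np.array(target)-st['position'])*1000
E
python3 - <<'E'
from goal import *
p=capture('top');E=ext(p)
K=[(320.5,274.3),(348.5,277.3),(377.25,280),(405.3,282.8),(360,308.5)]
W=np.array([atz(p,k,.059,E) for k in K]);print(np.round(W,4))
print(np.linalg.norm(np.diff(W[:4],axis=0),axis=1))
# model fit
M=np.array([[-5,87],[-5,29],[-5,-29],[-5,-87],[-66,0]])/1000.
def fit(W):
    a=M-M.mean(0);b=W[:,:2]-W[:,:2].mean(0);U,S,Vt=np.linalg.svd(a.T@b);Rm=(Vt.T@U.T);t=W[:,:2].mean(0)-Rm@M.mean(0)
    return Rm,t,M@Rm.T+t
Rm,t,F=fit(W);print('yaw',np.degrees(np.arctan2(Rm[1,0],Rm[0,0])),t,np.round(F,4))
p=capture('side');E=ext(p)
# zoom points of tops
Z=[(254,183),(286,252),(320,329),(357,425),(165,325)]
W2=np.array([atz(p,(210+a/4,210+b/4),.059,E) for a,b in Z]);print(np.round(W2,4));print(np.round(fit(W2)[2],4),fit(W2)[1])
st=sensors.sense();print(np.round(R.from_quat(st['tool_rot']).as_matrix(),4))
tg=(F[2]+0);print('to hover',tool(st,[tg[0],tg[1],.10]))
E
```

```text
[[ 0.5503  0.0558  0.059 ]
 [ 0.5457 -0.0011  0.059 ]
 [ 0.5417 -0.0596  0.059 ]
 [ 0.5374 -0.1168  0.059 ]
 [ 0.4834 -0.0256  0.059 ]]
[0.05712192 0.05860652 0.05737223]
yaw -4.308790103438927 [ 0.54886387 -0.03073586] [[ 0.5504  0.0564]
 [ 0.5461 -0.0014]
 [ 0.5417 -0.0593]
 [ 0.5373 -0.1171]
 [ 0.4831 -0.0258]]
[[ 0.5475  0.0483  0.059 ]
 [ 0.5448 -0.0051  0.059 ]
 [ 0.5415 -0.0591  0.059 ]
 [ 0.5357 -0.1189  0.059 ]
 [ 0.4821 -0.0336  0.059 ]]
[[ 0.5476  0.0524]
 [ 0.5442 -0.0055]
 [ 0.5408 -0.0634]
 [ 0.5374 -0.1213]
 [ 0.4816 -0.0308]] [ 0.54749526 -0.03471597]
[[ 1.000e-04 -8.948e-01  4.464e-01]
 [ 1.000e-04  4.464e-01  8.948e-01]
 [-1.000e+00 -0.000e+00  2.000e-04]]
to hover [  68.35590122 -511.1645352  -386.27549577]
```

Call:
step_arm([
  {"jaw":1,"translation":[0,-48,-36],"spin":0},
  {"jaw":1,"translation":[0,-96,-72],"spin":0},
  {"jaw":1,"translation":[0,-144,-108],"spin":0},
  {"jaw":1,"translation":[0,-192,-145],"spin":0},
  {"jaw":1,"translation":[0,-240,-181],"spin":0},
])

```text
time: 1.92
position: [0.3914, 0.2438, 0.1687]
tool_rot: [-0.372, 0.601, 0.372, 0.602]
contact_force: [0.7, 0.5, 0.5]
width: 0.0477
```

Call:
step_arm([
  {"jaw":1,"translation":[0,-48,-36],"spin":0},
  {"jaw":1,"translation":[0,-96,-72],"spin":0},
  {"jaw":1,"translation":[0,-144,-108],"spin":0},
  {"jaw":1,"translation":[0,-192,-145],"spin":0},
  {"jaw":1,"translation":[0,-240,-181],"spin":0},
])

```text
time: 2.55
position: [0.5254, -0.0256, 0.1686]
tool_rot: [-0.372, 0.601, 0.372, 0.602]
contact_force: [0.5, -0.3, -0.0]
width: 0.0006
```

Run:
```python
from goal import *
st=sensors.sense();p=capture('wrist');save(p,'w1');E=ext(p,st)
print(st['position'],st['width'],st['contact_force'],np.round(R.from_quat(st['tool_rot']).as_matrix(),3))
for t in ['small_round_top','square_top','plus_top','lock_bar_top']:
    for m in mark_of(p,t)[:2]: print(t,round(m['conf'],2),np.round(m['point'],1),np.round(atz(p,m['point'],.059,E),4),atdepth(p,m['point'],E))
print(tool(st,[.5417,-.0596,.09]))
```

```text
[ 0.52541085 -0.02560999  0.16863023] 0.0006165054615612648 [ 0.53703434 -0.2653676  -0.00371272] [[ 0.001 -0.895  0.447]
 [ 0.     0.447  0.895]
 [-1.    -0.001  0.001]]
small_round_top 0.58 [295.  254.6] [ 0.5423 -0.0599  0.059 ] [ 0.54249732 -0.06011181  0.05821066]
square_top 0.97 [351.6 229. ] [ 0.5436 -0.0026  0.059 ] [ 0.54379789 -0.00259551  0.05820778]
square_top 0.55 [237.7 277.7] [ 0.5385 -0.1191  0.059 ] [ 0.53862843 -0.11935765  0.05833467]
lock_bar_top 0.85 [301.9 180.6] [ 0.4844 -0.0229  0.059 ] [ 0.48443963 -0.02302097  0.0582162 ]
[ 78.63621674 -29.70543478 -23.17978555]
```

View pics/w1.png

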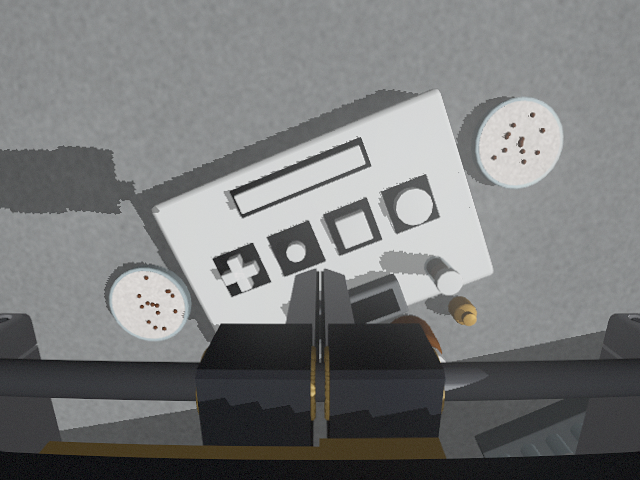

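The wrist view shows the small round key at (296, 251), between the plus and square keys. It measures (0.542, -0.060), which matches the top camera, so I'll move to a hover above it.

Call:
step_arm([
  {"jaw":1,"translation":[0,-30,-23],"spin":0},
  {"jaw":1,"translation":[40,-30,-23],"spin":0},
  {"jaw":1,"translation":[80,-30,-23],"spin":0},
  {"jaw":1,"translation":[95,-30,-23],"spin":0},
  {"jaw":1,"translation":[98,-30,-23],"spin":0},
])

```text
time: 3.42
position: [0.5407, -0.0565, 0.0702]
tool_rot: [-0.372, 0.601, 0.373, 0.601]
contact_force: [0.2, -0.6, -0.5]
width: 0.0003
```

Run:
```python
from goal import *
st=sensors.sense();p=capture('side');save(p,'s2')
print(st['position'],st['contact_force'],tool(st,[.542,-.0597,.051]))
a=p['color'][210:360,210:410,::-1];cv2.imwrite('pics/s2z.png',cv2.resize(a,None,fx=4,fy=4,interpolation=cv2.INTER_CUBIC))
```

```text
[ 0.54073769 -0.05645325  0.07020836] [ 0.21388569 -0.63308898 -0.45782754] [19.20586349 -2.5931095  -2.34658593]
```

View pics/s2z.png

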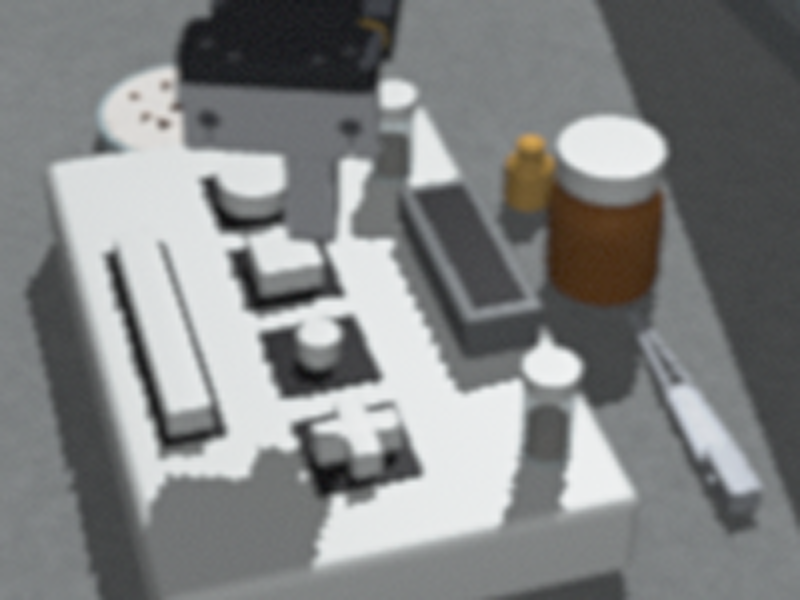

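In this side view the fingertip is at zoom (312, 238). That is about 20 px above where a TCP at z=0.070 should project, so I'll retake it and check whether the frame is stale.

Run:
```python
from goal import *
st=sensors.sense();p=capture('side');E=ext(p)
print(st['time'],st['position'])
def proj(p,X):
    E=ext(p);I=np.linalg.inv(E);r,_=cv2.Rodrigues(I[:3,:3]);return cv2.projectPoints(np.array([X],float),r,I[:3,3],np.array(p['intrinsics']),np.array(p['D']))[0][0,0]
def show(p,n,u0,v0):
    q=proj(p,st['position']);print(n,q,proj(p,[.542,-.0597,.059]))
    a=np.ascontiguousarray(p['color'][v0:v0+150,u0:u0+200,::-1]);a=cv2.resize(a,None,fx=4,fy=4,interpolation=cv2.INTER_CUBIC)
    cv2.circle(a,(int((q[0]-u0)*4),int((q[1]-v0)*4)),4,(0,0,255),-1);cv2.imwrite('pics/'+n+'.png',a)
show(p,'s3z',210,210)
p=capture('top');show(p,'t3z',270,210)
st=sensors.sense();p=capture('wrist');save(p,'w3')
print(st['time'],st['position'])
E=ext(p,st)
for m in mark_of(p,'small_round_top')[:2]: print(m['conf'],m['point'],atz(p,m['point'],.059,E))
for m in mark_of(p,'lock_bar_top')[:2]: print(m['conf'],m['point'],atz(p,m['point'],.059,E))
```

```text
3.475 [ 0.54141227 -0.05681659  0.07071588]
s3z [289.40187413 286.00867181] [290.41206246 292.3859379 ]
t3z [376.56985385 279.87253882] [377.31091621 279.85393163]
3.575 [ 0.54233144 -0.05741124  0.07175991]
0.94 [315.9, 255.2] [ 0.54047114 -0.0595532   0.059     ]
0.9 [323.6, 151.0] [ 0.483285   -0.02570149  0.059     ]
0.26 [526.0, 286.0] [0.6235585  0.05778122 0.059     ]
```

View pics/s3z.png

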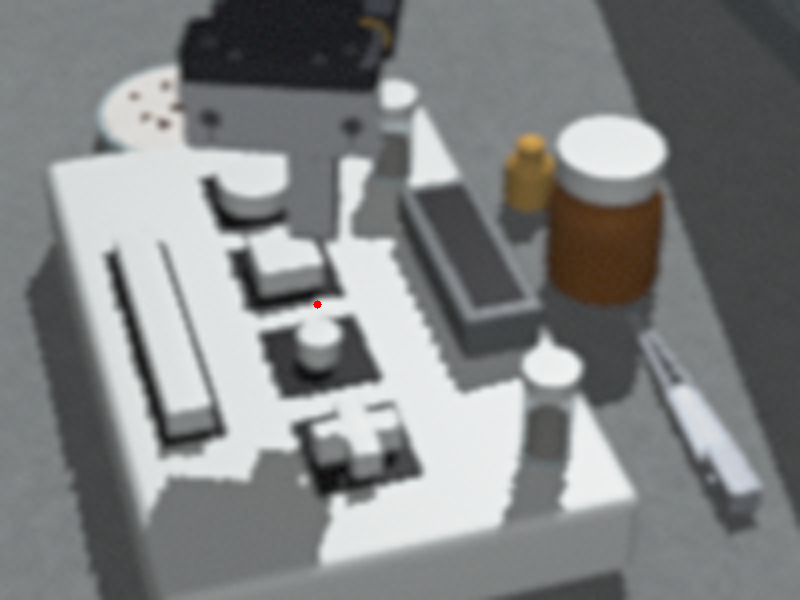

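View pics/t3z.png

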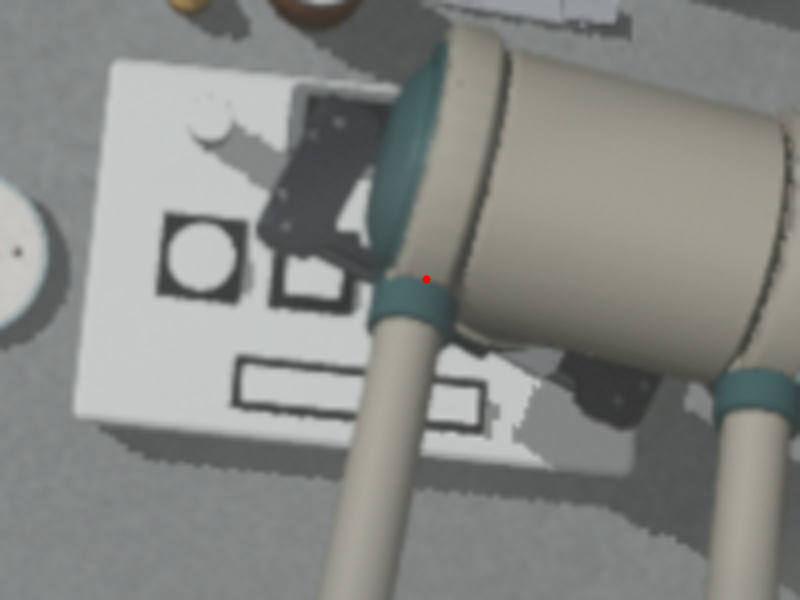

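View pics/w3.png

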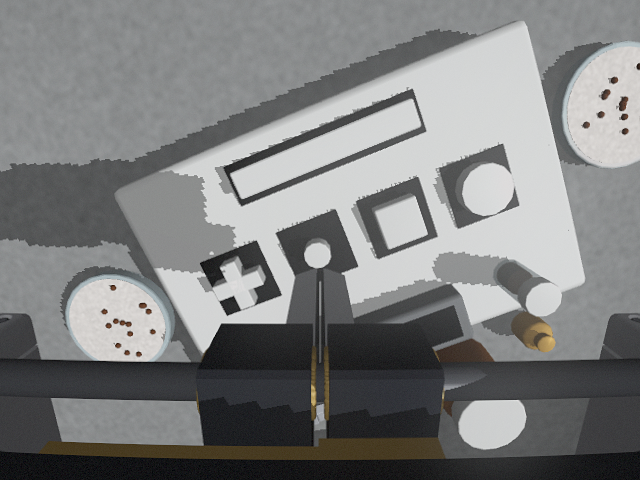

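Run:
```python
from goal import *
st=sensors.sense();p=capture('side');E=ext(p)
print(st['time'],st['position'],st['joint_positions'])
for z in [(312,150),(312,190),(312,215),(312,225),(312,232),(312,245),(300,215),(328,215)]:
    uv=(210+z[0]/4,210+z[1]/4);d,o=ray(p,uv,E);print(z,np.round(o+d*p['range_z'][int(uv[1]),int(uv[0])],4))
st=sensors.sense();p=capture('wrist');E=ext(p,st);T=np.array(p['tool_from_camera']);I=np.linalg.inv(T)
r,_=cv2.Rodrigues(I[:3,:3])
for X in ([0,0,0],[-.02,0,0],[-.04,0,0],[.02,0,0]):
    print(X,cv2.projectPoints(np.array([X],float),r,I[:3,3],np.array(p['intrinsics']),np.array(p['D']))[0][0,0])
for uv in [(310,272),(330,272),(330,280),(330,300),(310,300),(316,255)]:
    d,o=ray(p,uv,np.eye(4));c=d*p['range_z'][uv[1],uv[0]];print(uv,'tool',np.round(T[:3,:3]@c+T[:3,3],4))
```

```text
3.725 [ 0.54218011 -0.05775538  0.07162433] [-2.33824249e-01  3.02648258e-01  1.72175542e+00  1.01883653e-04
  1.11466412e+00 -1.34203048e+00]
(312, 150) [ 0.5141 -0.1345  0.2077]
(312, 190) [ 0.5357 -0.0694  0.1398]
(312, 215) [ 0.5353 -0.0702  0.1282]
(312, 225) [ 0.5358 -0.0682  0.1217]
(312, 232) [ 0.5354 -0.0694  0.1192]
(312, 245) [ 0.5574 -0.0035  0.0582]
(300, 215) [ 0.531  -0.0681  0.1279]
(328, 215) [ 0.5413 -0.0719  0.1279]
[0, 0, 0] [320.14066574 262.76781161]
[-0.02, 0, 0] [320.15304013 274.46571997]
[-0.04, 0, 0] [320.16788141 288.54064132]
[0.02, 0, 0] [320.13019321 252.89411563]
(310, 272) tool [-0.0409  0.0094 -0.0051]
(330, 272) tool [-0.0423  0.0099  0.0049]
(330, 280) tool [-0.0519  0.0095  0.0047]
(330, 300) tool [-0.074   0.0095  0.0041]
(310, 300) tool [-0.0752  0.01   -0.0042]
(316, 255) tool [ 0.0129  0.0008 -0.0027]
```

Both depth cameras put the shut fingertips about 42 mm behind the reported TCP, at z≈0.117. The key's own position still agrees across all the cameras. I can't tell yet which is right, so I'll come down in short guarded steps and let the contact force decide.

Call:
step_arm([
  {"jaw":1,"translation":[1,-1,-2],"spin":0},
  {"jaw":1,"translation":[3,-1,-2],"spin":0},
  {"jaw":1,"translation":[6,-1,-2],"spin":0},
  {"jaw":1,"translation":[8,-1,-2],"spin":0},
  {"jaw":1,"translation":[8,-1,-2],"spin":0},
])

```text
time: 4.45
position: [0.541, -0.0598, 0.0621]
tool_rot: [-0.372, 0.601, 0.372, 0.601]
contact_force: [0.4, 0.2, 0.3]
width: 0.0002
```

Call:
step_arm([
  {"jaw":1,"translation":[1,0,0],"spin":0},
  {"jaw":1,"translation":[3,0,0],"spin":0},
  {"jaw":1,"translation":[5,0,0],"spin":0},
  {"jaw":1,"translation":[6,0,0],"spin":0},
  {"jaw":1,"translation":[6,0,0],"spin":0},
])

```text
time: 5.08
position: [0.5411, -0.0598, 0.0562]
tool_rot: [-0.372, 0.601, 0.372, 0.601]
contact_force: [-0.2, -0.4, 1.1]
width: 0.0006
```

Run:
```python
from goal import *
st=sensors.sense();p=capture('side');E=ext(p)
print(st['time'],st['position'],st['contact_force'])
a=p['color'][210:360,210:410,::-1];cv2.imwrite('pics/s4z.png',cv2.resize(a,None,fx=4,fy=4,interpolation=cv2.INTER_CUBIC))
```

```text
5.075 [ 0.54112269 -0.05983457  0.05624882] [-0.22980264 -0.35519027  1.14163802]
```

View pics/s4z.png

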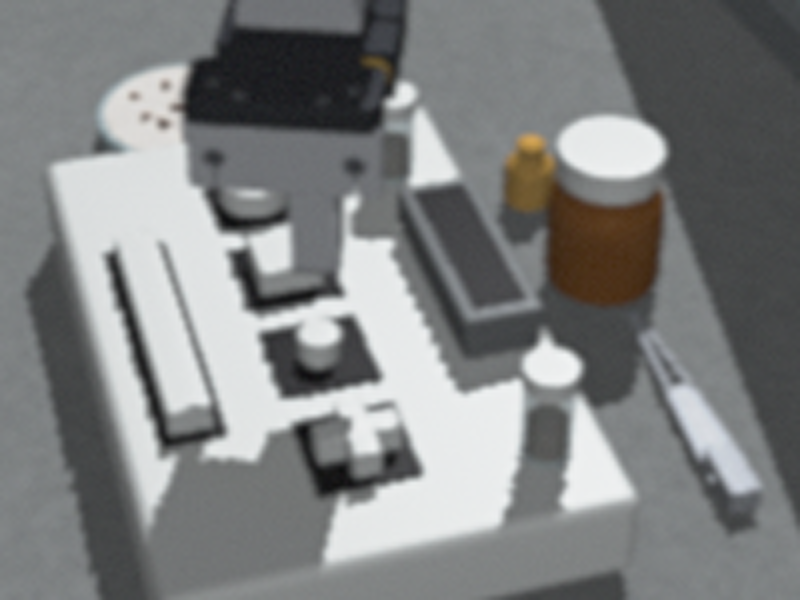

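Run:
```python
from goal import *
st=sensors.sense();p=capture('side');E=ext(p)
print(st['time'],st['position'],st['contact_force'],st['joint_efforts'])
for z in [(318,200),(318,230),(318,250),(318,262),(318,268),(318,272),(318,278),(318,285),(320,325),(320,333),(320,345)]:
    uv=(210+z[0]/4,210+z[1]/4);d,o=ray(p,uv,E);print(z,np.round(o+d*p['range_z'][int(uv[1]),int(uv[0])],4))
I=np.linalg.inv(E);r,_=cv2.Rodrigues(I[:3,:3])
for X in ([.5357,-.069,.059],[.5357,-.069,.08],[.5357,-.069,.103],[.5357,-.069,.117]):
    print(X,(cv2.projectPoints(np.array([X],float),r,I[:3,3],np.array(p['intrinsics']),np.array(p['D']))[0][0,0]-210)*4)
```

```text
5.125 [ 0.54122503 -0.05986231  0.05636182] [ 0.00578586 -0.14039474  0.03368466] [ 2.47294847e-03 -3.94514358e+01 -2.03193247e+01  1.30599208e-03
  7.87091861e-02 -9.76819564e-06]
(318, 200) [ 0.5369 -0.0731  0.1372]
(318, 230) [ 0.5372 -0.0715  0.1212]
(318, 250) [ 0.537  -0.0716  0.1113]
(318, 262) [ 0.5361 -0.0738  0.1072]
(318, 268) [ 0.5371 -0.0709  0.1016]
(318, 272) [ 0.556  -0.0153  0.0523]
(318, 278) [ 0.5554 -0.0168  0.0502]
(318, 285) [ 0.5558 -0.0155  0.0451]
(320, 325) [ 0.5428 -0.0554  0.0578]
(320, 333) [ 0.5409 -0.0606  0.0582]
(320, 345) [ 0.5383 -0.0681  0.0585]
[0.5357, -0.069, 0.059] [314.77552592 346.87047851]
[0.5357, -0.069, 0.08] [313.9946477  307.63856168]
[0.5357, -0.069, 0.103] [313.10900186 263.34866703]
[0.5357, -0.069, 0.117] [312.55358776 235.68347077]
```

There is no contact force at a reported z of 0.056, and depth puts the fingertips at z≈0.100. So the fingers end about 43 mm short of the nominal TCP, and contact should come at a reported z of about 0.016. I'll descend most of the way and then go gently.

Call:
step_arm([
  {"jaw":1,"translation":[8,0,0],"spin":0},
  {"jaw":1,"translation":[16,0,0],"spin":0},
  {"jaw":1,"translation":[24,0,0],"spin":0},
  {"jaw":1,"translation":[30,0,0],"spin":0},
  {"jaw":1,"translation":[30,0,0],"spin":0},
])

```text
time: 5.8
position: [0.5407, -0.0598, 0.0256]
tool_rot: [-0.372, 0.602, 0.372, 0.601]
contact_force: [-0.4, 0.3, -0.2]
width: 0.0005
```

Run:
```python
from goal import *
st=sensors.sense();p=capture('side');E=ext(p)
print(st['time'],st['position'],st['contact_force'])
a=p['color'][210:360,210:410,::-1];cv2.imwrite('pics/s5z.png',cv2.resize(a,None,fx=4,fy=4,interpolation=cv2.INTER_CUBIC))
st=sensors.sense();p=capture('wrist');save(p,'w5')
```

```text
5.8 [ 0.5406958  -0.05976228  0.02563648] [-0.35469046  0.32449237 -0.20427933]
```

View pics/s5z.png

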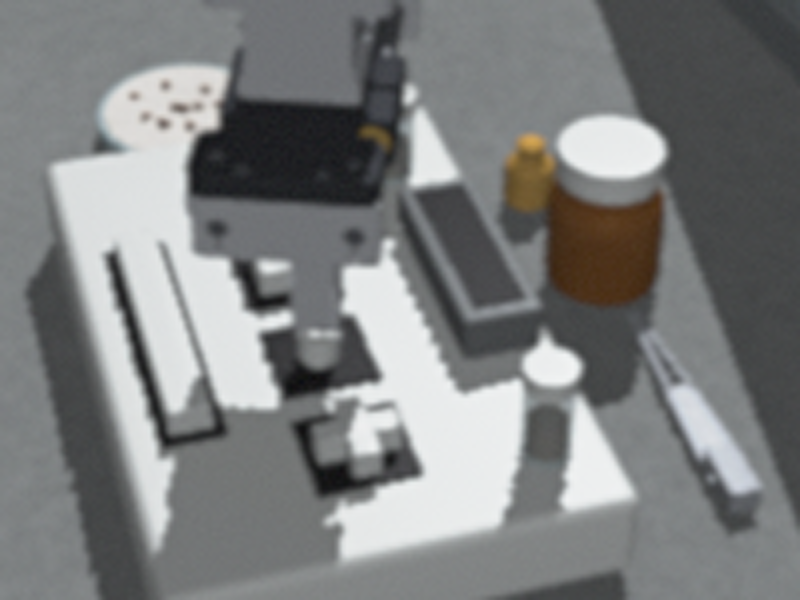

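View pics/w5.png

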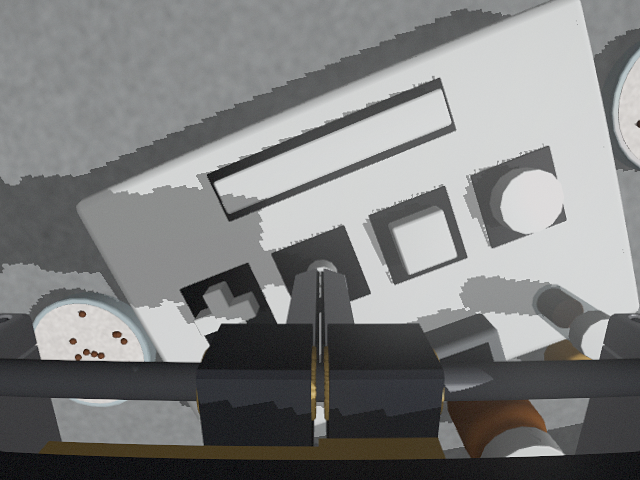

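The side view has the fingertips right above the small round key (318, 335), with nothing near the square or plus keys. Now I'll press in small steps.

Call:
step_arm([
  {"jaw":1,"translation":[5,0,0],"spin":0},
  {"jaw":1,"translation":[8,0,0],"spin":0},
  {"jaw":1,"translation":[10,0,0],"spin":0},
  {"jaw":1,"translation":[12,0,0],"spin":0},
  {"jaw":1,"translation":[12,0,0],"spin":0},
])

```text
time: 6.52
position: [0.5419, -0.06, 0.0148]
tool_rot: [-0.372, 0.601, 0.372, 0.602]
contact_force: [0.4, -0.3, 5.5]
width: 0.0006
```

Run:
```python
from goal import *
st=sensors.sense();p=capture('side')
print(st['time'],st['position'],st['contact_force'],st['joint_efforts'])
a=p['color'][210:360,210:410,::-1];cv2.imwrite('pics/s6z.png',cv2.resize(a,None,fx=4,fy=4,interpolation=cv2.INTER_CUBIC))
```

```text
6.525 [ 0.54193789 -0.06000556  0.01481264] [ 0.35625944 -0.29818331  5.50733589] [-6.81260834e-03 -3.74271333e+01 -1.67351782e+01 -2.03196227e-02
  2.31368984e-01 -1.74491568e-06]
```

View pics/s6z.png

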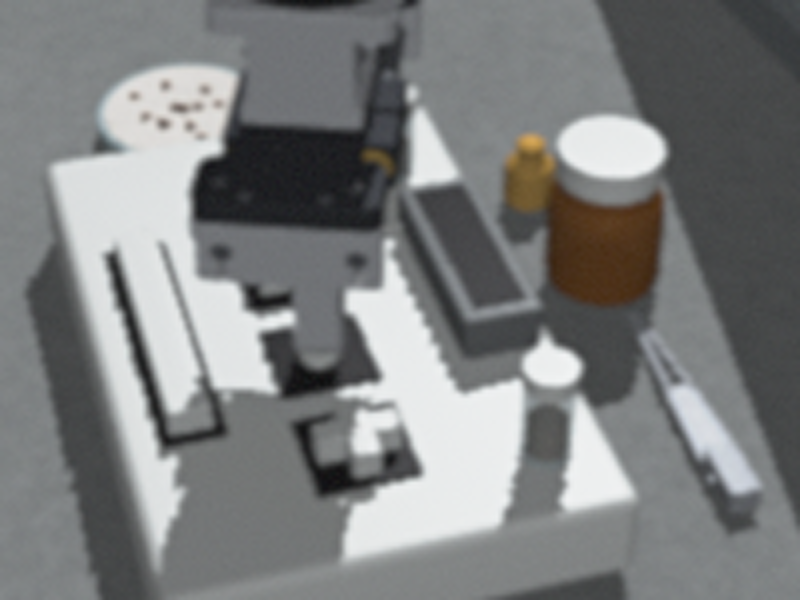

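The force of 5.5 N means the key is already about 6 mm or more down. I'll add 3 mm for margin and hold, then lift.

Call:
step_arm([
  {"jaw":1,"translation":[1,0,0],"spin":0},
  {"jaw":1,"translation":[2,0,0],"spin":0},
  {"jaw":1,"translation":[2.5,0,0],"spin":0},
  {"jaw":1,"translation":[2.5,0,0],"spin":0},
  {"jaw":1,"translation":[2.5,0,0],"spin":0},
])

```text
time: 7.2
position: [0.542, -0.06, 0.0126]
tool_rot: [-0.372, 0.601, 0.372, 0.602]
contact_force: [0.1, 0.2, 6.8]
width: 0.0005
```

At 6.8 N the key is nearly at the bottom. I'll lift straight up.

Call:
step_arm([
  {"jaw":1,"translation":[-5,0,0],"spin":0},
  {"jaw":1,"translation":[-15,0,0],"spin":0},
  {"jaw":1,"translation":[-30,0,0],"spin":0},
  {"jaw":1,"translation":[-40,0,0],"spin":0},
  {"jaw":1,"translation":[-40,0,0],"spin":0},
])

```text
time: 7.82
position: [0.5417, -0.06, 0.0529]
tool_rot: [-0.372, 0.601, 0.372, 0.602]
contact_force: [-0.4, 0.0, 0.0]
width: 0.0005
```

Run:
```python
from goal import *
st=sensors.sense();p=capture('side');E=ext(p)
print(st['time'],st['position'],st['contact_force'])
a=p['color'][210:360,210:410,::-1];cv2.imwrite('pics/s7z.png',cv2.resize(a,None,fx=4,fy=4,interpolation=cv2.INTER_CUBIC))
for z in [(320,333),(320,345),(165,325),(180,380)]:
    print(z,np.round(atdepth(p,(210+z[0]/4,210+z[1]/4),E),4))
print(tool(st,[.4836,-.0255,.04]))
```

```text
7.825 [ 0.54174962 -0.0600005   0.05285213] [-0.3569863   0.00409196  0.00358575]
(320, 333) [ 0.541  -0.0605  0.0581]
(320, 345) [ 0.539  -0.066   0.0565]
(165, 325) [ 0.4823 -0.0327  0.0582]
(180, 380) [ 0.4783 -0.069   0.0593]
[12.74181407 67.45674274  4.90646418]
```

View pics/s7z.png

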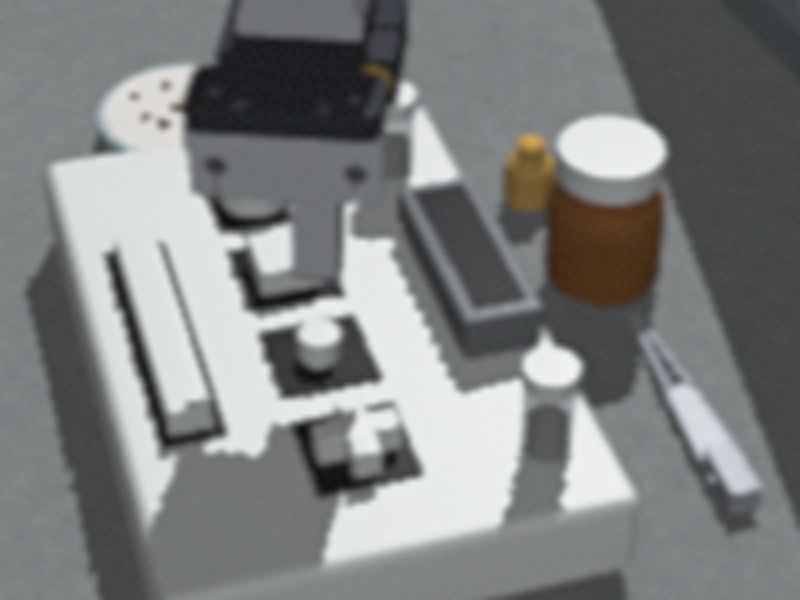

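The key is back up (top at z≈0.058) and the bar is still up. Moving over the bar centre.

Call:
step_arm([
  {"jaw":1,"translation":[0,30,2],"spin":0},
  {"jaw":1,"translation":[0,60,5],"spin":0},
  {"jaw":1,"translation":[10,67,5],"spin":0},
  {"jaw":1,"translation":[25,67,5],"spin":0},
  {"jaw":1,"translation":[25,67,5],"spin":0},
])

```text
time: 8.5
position: [0.483, -0.0256, 0.0255]
tool_rot: [-0.371, 0.602, 0.373, 0.601]
contact_force: [0.7, -0.1, -0.8]
width: 0.0003
```

Run:
```python
from goal import *
st=sensors.sense();p=capture('side');E=ext(p)
print(st['time'],st['position'],st['contact_force'])
a=p['color'][210:360,210:410,::-1];cv2.imwrite('pics/s8z.png',cv2.resize(a,None,fx=4,fy=4,interpolation=cv2.INTER_CUBIC))
print(tool(st,[.4836,-.0255,.016]))
```

```text
8.5 [ 0.48295708 -0.02564471  0.02548525] [ 0.69331316 -0.13843329 -0.75242197]
[ 9.48378355 -0.5317551   0.42344497]
```

View pics/s8z.png

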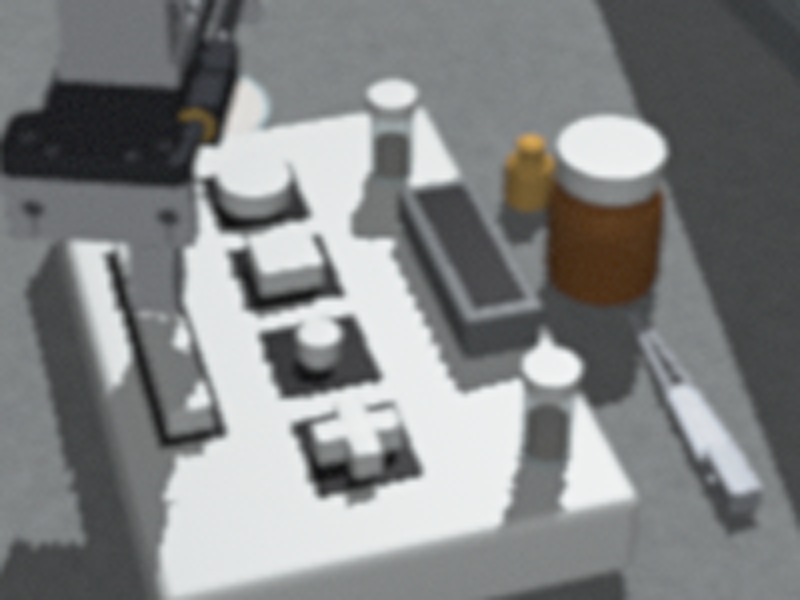

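The fingertips are centred over the bar at (155, 310). From the key's force, contact should come at a reported z of about 0.022 and the stop at about 0.014.

Call:
step_arm([
  {"jaw":1,"translation":[3,0,0],"spin":0},
  {"jaw":1,"translation":[5,0,0],"spin":0},
  {"jaw":1,"translation":[7,0,0],"spin":0},
  {"jaw":1,"translation":[9,0,0],"spin":0},
  {"jaw":1,"translation":[11,0,0],"spin":0},
])

```text
time: 9.18
position: [0.4841, -0.0257, 0.0161]
tool_rot: [-0.372, 0.601, 0.372, 0.602]
contact_force: [0.3, -0.7, 3.7]
width: 0.0005
```

Call:
step_arm([
  {"jaw":1,"translation":[0.5,0,0],"spin":0},
  {"jaw":1,"translation":[1,0,0],"spin":0},
  {"jaw":1,"translation":[1.5,0,0],"spin":0},
  {"jaw":1,"translation":[1.5,0,0],"spin":0},
  {"jaw":1,"translation":[1.5,0,0],"spin":0},
])

```text
time: 9.8
position: [0.484, -0.0257, 0.0144]
tool_rot: [-0.372, 0.601, 0.372, 0.602]
contact_force: [1.2, -1.2, 3.6]
width: 0.0003
```

Still at friction level (3.6 N), so it hasn't reached the stop. Continuing in small steps.

Call:
step_arm([
  {"jaw":1,"translation":[0.5,0,0],"spin":0},
  {"jaw":1,"translation":[1,0,0],"spin":0},
  {"jaw":1,"translation":[1.5,0,0],"spin":0},
  {"jaw":1,"translation":[1.5,0,0],"spin":0},
  {"jaw":1,"translation":[1.5,0,0],"spin":0},
])

```text
time: 10.42
position: [0.4841, -0.0257, 0.014]
tool_rot: [-0.372, 0.601, 0.372, 0.602]
contact_force: [0.2, -0.2, 11.7]
width: 0.0004
```

The force rose to 11.7 N with no further travel, so the bar is on its stop. Lifting away.

Call:
step_arm([
  {"jaw":1,"translation":[-8,0,0],"spin":0},
  {"jaw":1,"translation":[-40,0,0],"spin":0},
  {"jaw":1,"translation":[-80,0,0],"spin":0},
  {"jaw":1,"translation":[-120,0,0],"spin":0},
  {"jaw":1,"translation":[-160,0,0],"spin":0},
])

```text
time: 11.05
position: [0.4818, -0.0247, 0.1733]
tool_rot: [-0.371, 0.602, 0.373, 0.601]
contact_force: [-0.4, 0.8, 0.6]
width: 0.0003
```

Call:
step_arm([
  {"jaw":1,"translation":[-40,20,0],"spin":0},
  {"jaw":1,"translation":[-50,60,0],"spin":0},
  {"jaw":1,"translation":[-50,100,0],"spin":0},
  {"jaw":1,"translation":[-50,120,0],"spin":0},
  {"jaw":1,"translation":[-50,120,0],"spin":0},
])

```text
time: 11.68
position: [0.3751, 0.0286, 0.2226]
tool_rot: [-0.372, 0.601, 0.372, 0.601]
contact_force: [0.1, 0.1, 0.3]
width: 0.0004
```

Run:
```python
from goal import *
st=sensors.sense();print(st['time'],st['position'],st['contact_force'],np.abs(st['joint_vel']).max())
p=capture('side');E=ext(p);p2=capture('top')
a=p['color'][210:360,210:410,::-1];cv2.imwrite('pics/s9z.png',cv2.resize(a,None,fx=4,fy=4,interpolation=cv2.INTER_CUBIC))
for z in [(254,183),(286,252),(320,333),(357,425),(158,330),(175,385),(150,290)]:
    print(z,np.round(atdepth(p,(210+z[0]/4,210+z[1]/4),E),4))
save(p2,'t9')
E2=ext(p2)
for uv in [(320,274),(348,277),(377,280)]: print(uv,atdepth(p2,uv,E2))
for t in ['dish_a_mid','forceps_mid','jar_mid','weight_mid','vial_a_mid']:
  for m in mark_of(p,t)[:1]: print(t,round(m['conf'],2),m['point'])
```

```text
11.675 [0.37511364 0.02856806 0.22264738] [0.10096327 0.10332832 0.29681284] 0.03697438776060752
(254, 183) [0.5476 0.0486 0.0588]
(286, 252) [ 0.5449 -0.005   0.0589]
(320, 333) [ 0.5407 -0.0612  0.0587]
(357, 425) [ 0.5357 -0.119   0.0591]
(158, 330) [ 0.4808 -0.0255  0.0502]
(175, 385) [ 0.4778 -0.0615  0.0505]
(150, 290) [0.485  0.0018 0.0498]
(320, 274) [0.55088508 0.05685429 0.05960939]
(348, 277) [ 5.46255381e-01 -2.48561783e-05  6.00365860e-02]
(377, 280) [ 0.54166135 -0.05899749  0.05962718]
dish_a_mid 0.96 [258.1, 240.0]
forceps_mid 0.72 [299.5, 317.9]
jar_mid 0.96 [360.7, 264.5]
weight_mid 0.63 [342.3, 252.9]
vial_a_mid 0.57 [309.2, 244.6]
```

View pics/s9z.png

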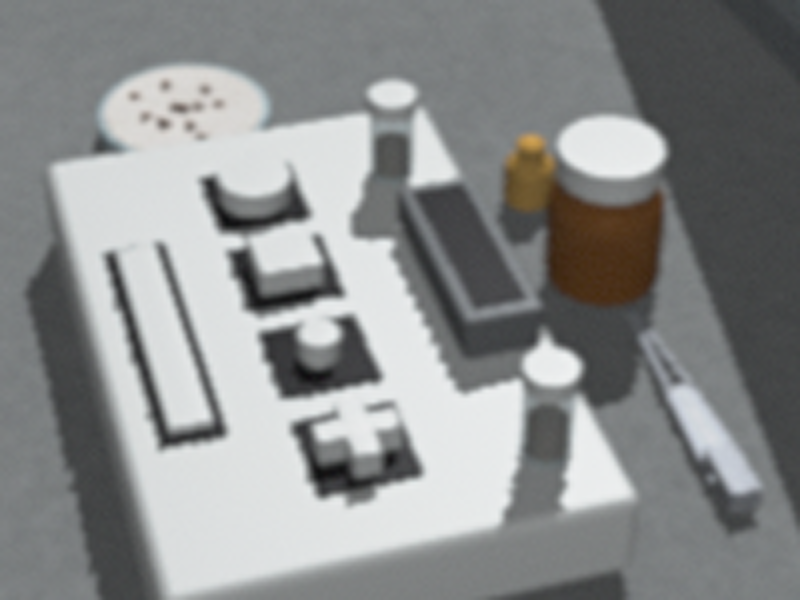

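View pics/t9.png

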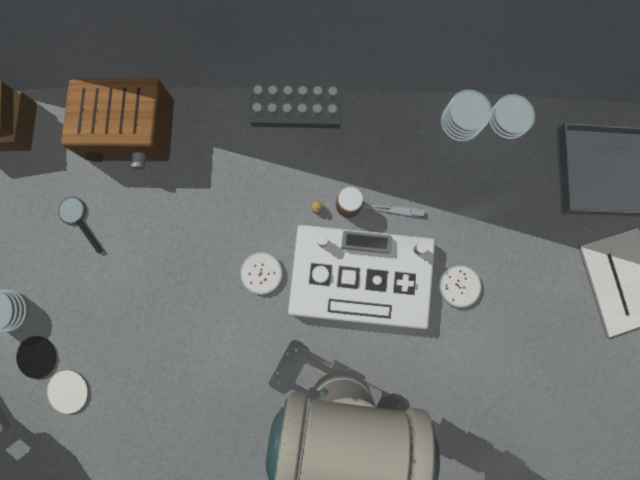

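The side picture shows the bar sunk along its whole length, at (160, 340), with its top at z≈0.050 against 0.059 before. All four keys are up at z≈0.059. The vials, dishes, jar, weight and forceps are where they were, and the hand is well clear.

```bash
python3 -c "
from station import job_done
print(job_done())"
```

```text
the job is handed in; nothing more can be done
None
```

I logged the small seed and handed the job in at about 12 s. I pressed the small round key until the force reached 6.8 N, nearly at the bottom, and let it come back up. I then pushed the lock bar onto its stop (11.7 N at most) and drew the hand back.

**Last checks:**
- **Lock bar:** its top is at z≈0.050 m, down from about 0.059 m, along its whole length.
- **Keys:** all four are up, with their tops at about 0.059 m.
- **Bystanders:** the vials, dishes, forceps, jar and weight look unmoved in the top and side pictures.
- **Hand:** the tool point is at (0.375, 0.029, 0.223), more than 150 mm from the bar and farther from the keys.

**Checks that disagreed:**
- **Finger length:** the fingertips turned out to be about 40 mm short of the stated tool point. Side and wrist depth showed it, and the contact force confirmed it. I went by measured contact instead of the nominal height.
- **Network hits:** a few looked wrong and I set them aside. In the last side picture, for example, the forceps were marked at (300, 318), on the console, while the picture shows them where they were.

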